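# Hang the weight on the gluing press

## Robot

A 6-joint arm with a two-finger parallel gripper is mounted at the origin on the work surface. World frame = base frame: x ahead of the robot, y to its left, z up, the work surface at z = 0. Lengths are in m, angles in degrees, forces in N, time in s.
With the tool pointing down it reaches from about 0.275 to 0.825 m from the base axis. Payload 5.2 kg.
Tool frame: the origin (TCP) lies between the finger pads; the fingertips stand env.finger_overhang ahead of it and the grasp point (between the pads) lies 5 mm behind it (env.finger_overhang is the distance from the TCP to the fingertips, in m); z points along the fingers, y is the line along which they close (so a half turn about z gives the same grasp; the last joint's range is limited). The gripper opens to 93 mm and grips with 3 to 60 N. Pads are 15 mm wide; open, the fingers measure 128 mm over their backs; the gripper's body (75 mm by 188 mm) begins 65 mm behind the grasp point.
Start: joints at [58.797, 14.817, 87.949, -0, 77.235, -11.62], TCP at [0.184, 0.518, 0.233] pointing down, gripper open.
Joint ranges: [-179.93, 179.93], [-52.35, 119.4], [10.71, 147.94], [-69.91, 249.91], [12.55, 155.21], [-178.61, 178.61]. Speed limits (degrees/s): [147.25, 147.25, 180, 180, 180, 180].

## Interface

Orientations are given as a 3x3 rotation matrix whose columns are the frame's x, y, z axes.
In Python, from rig import env, read_camera gives the robot as it stands.
- The arm moves only by the shell command python3 -m crank 'ROWS'. ROWS is JSON, one flat list of numbers, 5 for each row, row after row: the shift along the tool's x, y, z normalised to -1 to 1, where 1 is 500 mm, then the turn about the tool's z normalised to -1 to 1, where 1 is 0.5 rad, then the closure, from -1 (fully open) to 1 (shut), so that 0 is half open. In form: [dx, dy, dz, yaw, fingers, dx, dy, dz, yaw, fingers, ...]. A call has 1 to 12 rows; each row is the pose to reach, as a shift and turn from the pose commanded when the call began, along the tool's axes at that moment; what a row does not reach only later rows make up. A row lasts 1/8 s, in which the tool goes at most 62.5 mm and 10.7 degrees, less where a joint would pass 70% of its speed; a pose out of reach is approached as far as the arm can. A call with a number of a shift or a turn outside -1 to 1 is refused whole. A call with a gripper value outside its range is refused whole. The fingers move at their own pace and stop on an object; the grip force is fixed at half the most. Time passes only in rows, so rows that repeat a pose let the fingers close. It gives the time, the measured TCP pose, the force, the opening and the grip force at its end, in the units of the state.
- env.get_obs(): the state, without advancing time (a new reading comes with each control period).
- read_camera(name): name is "scene" or "top" or "wrist"; returns a dict with "frame" (384x512x3 uint8, red, green, blue), "intrinsics" (3x3 intrinsics, pixels), "position" and "orientation" of the camera in the world; the wrist camera has in their place "mount" (4x4, takes a point from camera to tool coordinates, whose origin is the TCP and whose axes are the flange's). Camera axes: x right, y down, z forward; pixel columns grow to the right and rows downward; lengths in m; the calibration is good to about 2 mm. A picture is of the moment at which its call begins: read the wrist's pose just before it. There is no depth.
- env.job_done(): hands the job in; it is judged then, once.
The state is a dict: "time": time; "joint_positions": joint angles; "qd": joint speeds; "joint_torque": joint torques, N m; "tool_pos": TCP position; "eef_rot": TCP orientation; "ft_force": force on the tool from outside, world axes, zero at the start; "torque": the same for the moment, N m; "finger_gap": finger opening in m; "gripper_force": force on a finger pad.
Only numpy, scipy, OpenCV 4.12 (cv2) and the standard library are available. Lean on these libraries where they do the work, as an engineer would, in place of code of your own. Each camera call takes 0.05 s, during which the arm holds its last target. There are 200 camera calls.

## Task

Pick up the iron weight that has the S-hook by its wooden grip, gently feel the hook's tip down into the small hole in the press's flat bar, and let the bar take the weight so that it drops to its lower stop and keeps the stone joint pressed. Let go with the weight hanging free from the hole, and leave the ring weight and the alabaster bowl where they are.

Things in the scene. Friction and masses are not known exactly. Their poses are not given: they have to be found in the camera images.
- hook_grip (a point): Centre of the upright wooden grip topping the S-hook: 26 mm long (x), 14 wide (y, grip it so), 56 tall. z up, x in the S's plane. Grip, S of 6 mm steel rod and iron weight are one rigid piece, 0.5 to 0.75 kg, standing on the bench; the weight's flat foot is 162 mm below this point.
- hook_seat (a point): Inside top of the S-hook's upper arch, which will sit on the bar: 32 mm below the grip centre. The arch opens downward; leg centres at x = -11 mm (short free leg with the tip) and x = +11 mm (shank, straight down for 38 mm below this point, then slanting back under to the lower bend). Same axes as the grip.
- hook_tip (a point): Lower end of the S-hook's short free leg: 6 mm diameter, rounded, pointing down; x = -11 mm and 55 mm below the grip centre, 23 mm below the arch's inside top. Same axes as the grip.
- hook_weight (a point): Middle of the dark iron weight under the S-hook: 54 mm diameter, 36 mm tall, this point 18 mm above its foot. Its axis is that of the grip.
- bar_mark (a point): Point on the top face and centre line of the press's flat steel bar; moves with the lever. x outward to the free end, y across, z up; about 202 mm above the bench when raised and level. Bar 26 mm wide, 5 thick. Its one hole (10.5 mm diameter, on the centre line, 16 mm from the free end) has its centre 2 to 32 mm outward (+x) of this point: the bar slides in its clamp and its setting is unknown.
- bar_strap (a point): Top of the strap that clamps the flat bar on the lever: 12 mm along the bar, 34 across, standing 4.5 mm above the bar's top face, 75 mm inward of the bar mark. Outward of it the bar is bare. The S-hook goes on with its plane across the bar, facing either way, brought in level from the free end or the side so the bar passes between tip and slanting shank (20 mm apart there), tip over the hole, shank just past the side edge.
- lever (a joint): Angle of the press lever, rad: 0 raised and level, growing as the bar goes down, 0.09 at its rigid lower stop (16 to 19 mm down at the hole). A spring holds it up and brings it back: about 1 N down at the hole starts it, about 3 N reaches the stop. The hung weight is enough to hold it at the stop.
- press: Grey press fixed to the bench. Base 200 x 120 x 20 mm (x from -65 to +135 mm); origin on the bench under the lever's hinge, x toward the bar's free end, z up. Column cheeks 230 mm tall at the origin, hinge 190 mm up and 180 mm inward of the bar mark; alabaster discs under the lever's foot at x = 70 mm. It carries lever and bar.
- ring_weight_mid (a point): A similar dark iron weight with a plain closed ring on top instead of an S-hook, 60 mm diameter, 73 mm tall in all; the point is 19 mm above the bench. Not to be moved.
- bowl_mid (a point): White alabaster bowl, 92 mm across and 45 mm high, standing on the bench; the point is half-way up. Not to be moved.
There are look-alikes about, which are no part of the job. Leave any orange look-alike of the part that bears hook_grip alone.

How it is judged (in metres and radians):
On the way:
1. the hook's tip is through the hole, at least 3 mm out below the bar (x of hook_tip in the frame of bar_mark between -0.004 and 0.039 m and y of hook_tip in the frame of bar_mark between -0.009 and 0.009 m and z of hook_tip in the frame of bar_mark below -0.008 m), for 0.1 s.
At the end, for the whole second after the job is handed in: The S-hook hangs in the bar's hole, its tip at least 9 mm out below the bar's underside, within 0.25 rad of upright and at rest (under 0.05 m/s), the weight clear of the bench and the lever at its lower stop (joint above 0.08 rad) (x of hook_tip in the frame of bar_mark between -0.004 and 0.039 m and y of hook_tip in the frame of bar_mark between -0.009 and 0.009 m and z of hook_tip in the frame of bar_mark below -0.014 m and value of joint lever above 0.08 rad and angle between hook_grip's own z axis and vertical below 0.25 rad and height (world z) of hook_grip above 0.175 m and linear speed of hook below 0.05 m/s); the robot touches nothing.
It fails at once if the hook or weight presses on the press with more than 20 N (contact force between hook and press above 20 N).
It fails at once if the robot itself pushes the press with more than 10 N (contact force between any of the fingers, the arm and press above 10 N).
It fails at once if the ring weight or the bowl is moved more than 20 mm (distance of any of ring_weight_mid, bowl_mid from where it was at the start of the episode above 0.02 m).
It also fails if it takes over 67 s, if anything falls off the work surface, if the arm or the gripper's body presses on something with over 40 N, if the wrist force passes 120 N, or if a joint passes its speed limit or range.

## Working session

There is one attempt and no reset: what is moved stays moved. The work goes in short steps, Python scripts to look and compute and a shell command to move; the robot and the scene stay as the last step left them, time stands still between calls to the robot, and variables do not carry over. Pictures are saved under pics/ and viewed, at most 10 in all, crops included, and the job is handed in when it is done.

```bash
mkdir -p pics; ls
cat > h.py <<'E'
import numpy as np, cv2
from rig import env, read_camera
def grab(name,fn):
    o=env.get_obs(); c=read_camera(name); cv2.imwrite('pics/'+fn+'.png',c['frame'][:,:,::-1])
    if name=='wrist':
        T=np.eye(4);T[:3,:3]=o['eef_rot'];T[:3,3]=o['tool_pos'];M=T@np.array(c['mount']);c['position']=M[:3,3];c['orientation']=M[:3,:3]
    np.savez('pics/'+fn+'.npz',K=c['intrinsics'],p=c['position'],R=c['orientation'])
    return c
def ray(fn,u,v):
    d=np.load('pics/'+fn+'.npz'); r=d['R']@np.linalg.inv(d['K'])@np.array([u,v,1.]); return d['p'],r/np.linalg.norm(r)
def onz(fn,u,v,z):
    p,r=ray(fn,u,v); return p+r*(z-p[2])/r[2]
def tri(*obs):
    A=np.zeros((3,3));b=np.zeros(3)
    L=[ray(*o) for o in obs]
    for p,r in L: P=np.eye(3)-np.outer(r,r);A+=P;b+=P@p
    x=np.linalg.solve(A,b); return x,[np.linalg.norm((np.eye(3)-np.outer(r,r))@(x-p)) for p,r in L]
def proj(fn,X):
    d=np.load('pics/'+fn+'.npz'); q=d['K']@(d['R'].T@(np.array(X)-d['p'])); return q[:2]/q[2]
E
python3 - <<'E'
from h import *
a=grab('scene','s0');b=grab('top','t0')
for c in(a,b):print(c['position'],np.round(c['orientation'],3).tolist(),c['intrinsics'])
im=np.vstack([a['frame'],b['frame']])[:,:,::-1]
o=env.get_obs();print(o,env.finger_overhang)
E
```

```text
pics
[ 1.08604831 -0.19039572  0.97775654] [[0.348, 0.8, -0.488], [0.937, -0.299, 0.179], [-0.002, -0.52, -0.854]] [[373.08250895   0.         263.8683307 ]
 [  0.         373.08250895 193.16632364]
 [  0.           0.           1.        ]]
[0.46027604 0.01069127 0.99145052] [[-0.013, -0.989, 0.144], [-1.0, 0.014, 0.003], [-0.005, -0.144, -0.99]] [[357.4668671    0.         251.81774006]
 [  0.         357.4668671  196.58347095]
 [  0.           0.           1.        ]]
{'time': 0.1, 'joint_positions': array([ 5.87981071e+01,  1.48546187e+01,  8.80017075e+01,  1.17040194e-03,
        7.72341907e+01, -1.16201584e+01]), 'qd': array([-0.0305918 , -0.12750135, -0.1877261 ,  0.06227824,  0.03965313,
       -0.01587794]), 'joint_torque': array([ 3.34481090e-03, -4.38206613e+01, -2.84645408e+01,  7.19551323e-02,
        3.62386450e-02, -9.58033320e-05]), 'tool_pos': array([0.18407692, 0.51781483, 0.23192689]), 'eef_rot': array([[-9.42162686e-01,  3.35154854e-01, -8.35473269e-04],
       [ 3.35155725e-01,  9.42161792e-01, -1.34097130e-03],
       [ 3.37717953e-04, -1.54342677e-03, -9.99998752e-01]]), 'ft_force': array([0.26133458, 0.51234844, 0.29319077]), 'torque': array([-0.0052747 , -0.01180787, -0.01303907]), 'gripper_force': 0.0, 'finger_gap': 0.09313560680609347} 0.014
```

View pics/s0.png

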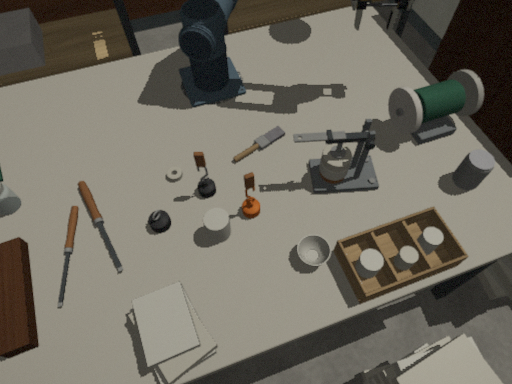

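View pics/t0.png

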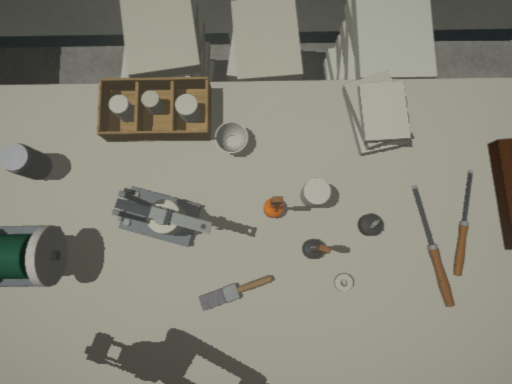

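Candidates in the scene picture: a dark weight with a wooden grip at (206,187) with its grip at (200,160); an orange one at (251,207) with its grip at (250,183), which is the look-alike; and a dark one with a ring at (159,220). In the top picture they are at (313,249), (274,208) and (370,224). The dark gripped one fits the description. The press bar's free end is at scene (297,137) and top (210,229). I'll confirm with enlarged crops.

Run:
```python
from h import *
s=cv2.imread('pics/s0.png');t=cv2.imread('pics/t0.png')
def crop(i,u,v,w,h,k): return cv2.resize(i[v:v+h,u:u+w],None,fx=k,fy=k,interpolation=cv2.INTER_CUBIC)
a=np.hstack([crop(s,180,140,80,60,5),crop(t,280,220,80,60,5)])
b=np.hstack([crop(s,290,120,80,60,5),crop(t,140,180,80,60,5)])
cv2.imwrite('pics/c1.png',np.vstack([a,b]))
```

```text
(no output)
```

View pics/c1.png

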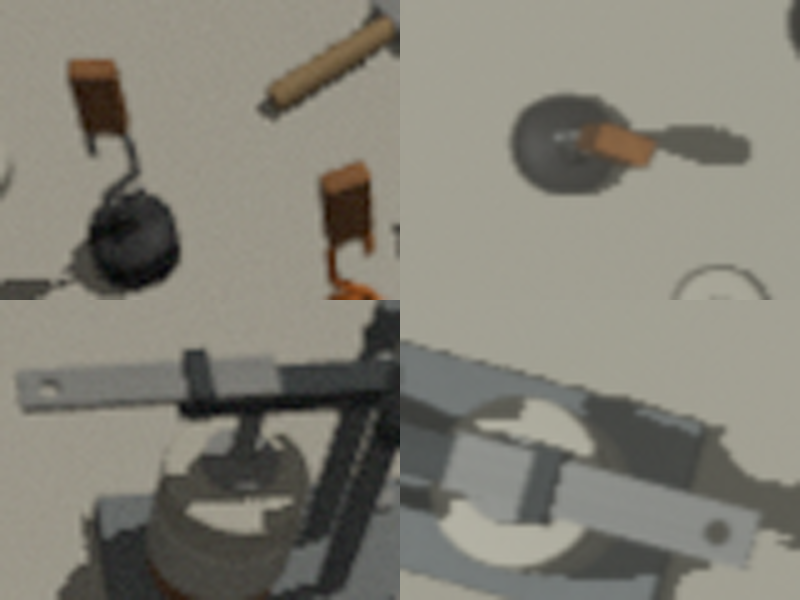

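The crop confirms it: dark weight, plain S-hook, wooden grip, with the short leg toward the scene's left (−y). The bar's hole is at scene (299.5,137) and top (203,226.5).

Run:
```python
from h import *
f=lambda U,V,u,v:(u+(U+.5)/5-.5, v+(V+.5)/5-.5)
S=lambda U,V:('s0',*f(U,V,180,140)); T=lambda U,V:('t0',*f(U-400,V,280,220))
P=lambda U,V:('s0',*f(U,V-300,290,120)); Q=lambda U,V:('t0',*f(U-400,V-300,140,180))
print('griptop',tri(S(93,70),T(626,147)), onz(*S(93,70),.190), onz(*T(626,147),.190))
print('weight top view', onz(*T(565,144),.03), onz(*S(135,240),.018))
a=onz(*T(600,140),.19);b=onz(*T(653,154),.19);print('axis',b-a)
print('hole',tri(P(48,386),Q(716,533)),onz(*P(48,386),.202),onz(*Q(716,533),.202))
# bar edges top view at z=.202
for n,(x,y) in dict(e1=(760,512),e2=(745,568),s1=(566,460),s2=(552,520)).items(): print(n,onz(*Q(x,y),.202))
for n,(x,y) in dict(e1=(18,372),e2=(25,410),s1=(212,358),s2=(216,400)).items(): print(n,'sc',onz(*P(x,y),.202))
print('strap',onz(*Q(545,485),.2065),onz(*P(198,375),.2065))
```

```text
griptop (array([ 0.45788408, -0.1462317 ,  0.18705271]), [np.float64(0.0014475574321013728), np.float64(0.0014475574321013145)]) [ 0.46087179 -0.14506266  0.19      ] [ 0.45745755 -0.14705842  0.19      ]
weight top view [ 0.45890978 -0.14620655  0.03      ] [ 0.4586651  -0.14518947  0.018     ]
axis [-0.0064527  -0.02320191  0.        ]
hole (array([0.5109113 , 0.12222151, 0.2025776 ]), [np.float64(0.00021747713815203735), np.float64(0.00021747713815205186)]) [0.51052478 0.12267235 0.202     ] [0.51087965 0.12209397 0.202     ]
e1 [0.51988183 0.10269148 0.202     ]
e2 [0.49532167 0.10922759 0.202     ]
s1 [0.54417817 0.18895822 0.202     ]
s2 [0.51761819 0.19466147 0.202     ]
e1 sc [0.49592746 0.11137352 0.202     ]
e2 sc [0.52137214 0.10474543 0.202     ]
s1 sc [0.52361037 0.21349433 0.202     ]
s2 sc [0.55071341 0.20274665 0.202     ]
strap [0.53275855 0.19700289 0.2065    ] [0.53495571 0.19896738 0.2065    ]
```

Measurements agree: grip about (0.4585,−0.146,0.162) with the S plane at 74.5°, hole (0.511,0.122,0.202), bar outward at −105.7°. The first move goes toward the hook, above everything.

```bash
cat > goto.py <<'E'
import sys; from h import *
# print normalised shift/turn to TCP target x y z and tool-y angle (deg)
x,y,z,a=map(float,sys.argv[1:5]); o=env.get_obs(); R=o['eef_rot']
d=R.T@(np.array([x,y,z])-o['tool_pos'])/.5
c=np.degrees(np.arctan2(R[1,1],R[0,1])); t=-((a-c+180)%360-180)
print('shift',np.round(d,4),'turn',round(np.radians(t)/.5,4),'cur',np.round(o['tool_pos'],4),round(c,2),'q6',round(o['joint_positions'][5],1),'F',np.round(o['ft_force'],2),'gap',round(o['finger_gap'],4),'t',round(o['time'],2))
E
python3 -m crank '[-0.16,-0.18,-0.03,0.33,-1,-0.32,-0.36,-0.06,0.67,-1,-0.48,-0.534,-0.08,1,-1,-0.48,-0.534,-0.08,1,-1,-0.48,-0.534,-0.08,1,-1,-0.48,-0.534,-0.08,1,-1,-0.48,-0.534,-0.08,1,-1,-0.48,-0.534,-0.08,1,-1]'
python3 goto.py 0.4585 -0.146 0.28 -15.5
```

```text
time: 1.1
tool_pos: [0.3206, 0.1864, 0.2724]
eef_rot: [[-0.665, 0.747, -0.001], [0.747, 0.665, 0.0], [0.001, -0.0, -1.0]]
ft_force: [-0.5, -0.4, -0.1]
finger_gap: 0.0928
gripper_force: 0.0
shift [-0.6798 -0.2364 -0.0157] turn 1.9967 cur [0.3206 0.1864 0.2724] 41.7 q6 -29.0 F [-0.52 -0.42 -0.15] gap 0.0928 t 1.1
```

```bash
python3 -m crank '[-0.2,-0.07,-0.01,0.33,-1,-0.4,-0.14,-0.015,0.67,-1,-0.6,-0.21,-0.015,1,-1,-0.68,-0.236,-0.015,1,-1,-0.68,-0.236,-0.015,1,-1,-0.68,-0.236,-0.015,1,-1,-0.68,-0.236,-0.015,1,-1]'
python3 -m crank '[0,0,0,0.3,-1,0,0,0,0.6,-1,0,0,0,1,-1,0,0,0,1,-1,0,0,0,1,-1]'
python3 goto.py 0.4585 -0.146 0.28 -15.5
python3 -c "
from h import *
grab('wrist','w1')
for P in [(.4585,-.146,.19),(.4585+.0035,-.146+.0125,.19),(.4585,-.146,.018)]: print(proj('w1',P))"
```

```text
time: 1.98
tool_pos: [0.4608, -0.1468, 0.2789]
eef_rot: [[-0.227, 0.974, -0.001], [0.974, 0.227, 0.001], [0.001, -0.001, -1.0]]
ft_force: [1.1, 1.2, -0.2]
finger_gap: 0.0929
gripper_force: 0.0
time: 2.6
tool_pos: [0.4595, -0.1445, 0.2801]
eef_rot: [[0.262, 0.965, -0.0], [0.965, -0.262, 0.0], [0.0, -0.0, -1.0]]
ft_force: [-0.1, -0.2, 0.9]
finger_gap: 0.0932
gripper_force: 0.0
shift [-0.0035 -0.0011  0.0001] turn 0.0099 cur [ 0.4595 -0.1445  0.2801] -15.22 q6 -15.5 F [-0.05 -0.17  0.89] gap 0.0932 t 2.6
[251.79189173 202.5668911 ]
[251.87838922 188.6280284 ]
[252.18729121 168.45064745]
```

View pics/w1.png

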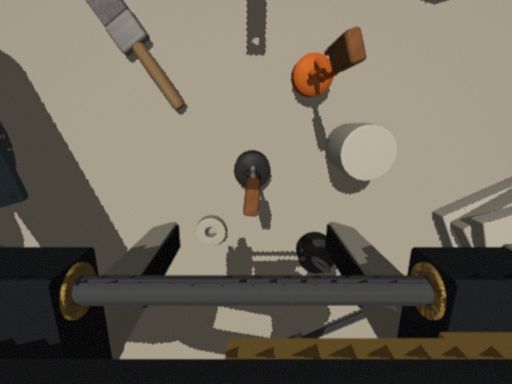

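The wrist picture has the grip's top face at about (251,203), against a predicted (252,202.6). It lies between the fingers and is aligned. The ring weight at (314,252) is clear. I'll descend and close.

```bash
python3 -m crank '[-0.0035,-0.001,0.06,0.01,-1,-0.0035,-0.001,0.12,0.01,-1,-0.0035,-0.001,0.18,0.01,-1,-0.0035,-0.001,0.22,0.01,-1,-0.0035,-0.001,0.234,0.01,-1,-0.0035,-0.001,0.234,0.01,-1,-0.0035,-0.001,0.234,0.01,-1]'
python3 -m crank '[0,0,0,0,0.4,0,0,0,0,0.7,0,0,0,0,1,0,0,0,0,1,0,0,0,0,1,0,0,0,0,1,0,0,0,0,1,0,0,0,0,1]'
python3 goto.py 0.4585 -0.146 0.28 -15.5
```

```text
time: 3.52
tool_pos: [0.4591, -0.1478, 0.1641]
eef_rot: [[0.272, 0.962, 0.001], [0.962, -0.272, -0.001], [-0.0, 0.002, -1.0]]
ft_force: [0.4, 0.1, 0.6]
finger_gap: 0.0932
gripper_force: 0.0
time: 4.53
tool_pos: [0.4585, -0.1475, 0.1631]
eef_rot: [[0.272, 0.962, -0.0], [0.962, -0.272, -0.0], [-0.0, -0.0, -1.0]]
ft_force: [-1.3, 1.1, 0.1]
finger_gap: 0.0175
gripper_force: 0.3
shift [ 0.003  -0.0008 -0.2337] turn -0.0109 cur [ 0.4585 -0.1475  0.1631] -15.81 q6 -15.3 F [-1.32  1.07  0.13] gap 0.0175 t 4.53
```

```bash
python3 -m crank '[0,0,0,0,1,0,0,0,0,1,0,0,0,0,1]'
python3 -m crank '[0,0,-0.02,0,1,0,0,-0.05,0,1,0,0,-0.09,0,1,0,0,-0.14,0,1,0,0,-0.19,0,1,0,0,-0.224,0,1,0,0,-0.234,0,1,0,0,-0.234,0,1,0,0,-0.234,0,1]'
python3 goto.py 0.475 0.035 0.28 74.3
```

```text
time: 4.9
tool_pos: [0.4584, -0.1476, 0.1631]
eef_rot: [[0.273, 0.962, -0.0], [0.962, -0.273, -0.0], [-0.0, -0.0, -1.0]]
ft_force: [-0.1, -0.9, -0.4]
finger_gap: 0.0142
gripper_force: 30.0
time: 6.02
tool_pos: [0.458, -0.1472, 0.2794]
eef_rot: [[0.272, 0.962, -0.001], [0.962, -0.272, 0.001], [0.0, -0.002, -1.0]]
ft_force: [0.0, -0.4, -5.1]
finger_gap: 0.0137
gripper_force: 30.0
shift [ 0.3599 -0.0667 -0.001 ] turn -3.1455 cur [ 0.458  -0.1472  0.2794] -15.81 q6 -15.3 F [ 0.03 -0.4  -5.12] gap 0.0137 t 6.03
```

Lifted, with about 5 N on the wrist. Next I turn by −90° in three calls while moving to the staging point beyond the bar's free end.

```bash
python3 -m crank '[0.05,-0.01,0,-0.2,1,0.12,-0.02,0,-0.4,1,0.2,-0.035,0,-0.6,1,0.28,-0.05,0,-0.8,1,0.34,-0.06,0,-0.95,1,0.36,-0.067,0,-1,1,0.36,-0.067,0,-1,1]'
python3 -m crank '[0,0,0,-0.2,1,0,0,0,-0.4,1,0,0,0,-0.6,1,0,0,0,-0.8,1,0,0,0,-1,1,0,0,0,-1,1]'
python3 -m crank '[0,0,0,-0.2,1,0,0,0,-0.4,1,0,0,0,-0.6,1,0,0,0,-0.8,1,0,0,0,-1,1,0,0,0,-1,1]'
python3 -m crank '[0,0,0,-0.07,1,0,0,0,-0.15,1,0,0,0,-0.15,1,0,0,0,-0.15,1]'
python3 goto.py 0.475 0.035 0.265 74.3
python3 - <<'E'
from h import *
s=grab('scene','s2')['frame'];t=grab('top','t2')['frame']
def crop(i,u,v,w,h,k): return cv2.resize(i[v:v+h,u:u+w],None,fx=k,fy=k,interpolation=cv2.INTER_CUBIC)
o=env.get_obs()['tool_pos']; print(proj('s2',o),proj('t2',o))
cv2.imwrite('pics/c2.png',np.hstack([crop(s,230,90,100,120,4),crop(t,180,170,100,120,4)])[:,:,::-1])
E
```

```text
time: 6.9
tool_pos: [0.4749, 0.0349, 0.2796]
eef_rot: [[-0.223, 0.975, -0.001], [0.975, 0.223, -0.0], [-0.0, -0.001, -1.0]]
ft_force: [0.2, 0.1, -5.3]
finger_gap: 0.014
gripper_force: 30.0
time: 7.65
tool_pos: [0.4753, 0.0335, 0.28]
eef_rot: [[-0.66, 0.751, -0.0], [0.751, 0.66, -0.001], [-0.0, -0.001, -1.0]]
ft_force: [-0.3, 0.2, -4.6]
finger_gap: 0.0136
gripper_force: 30.0
time: 8.4
tool_pos: [0.4753, 0.0341, 0.28]
eef_rot: [[-0.939, 0.344, -0.0], [0.344, 0.939, -0.0], [0.0, -0.0, -1.0]]
ft_force: [0.3, 0.3, -5.4]
finger_gap: 0.0139
gripper_force: 30.0
time: 8.9
tool_pos: [0.4753, 0.0347, 0.2802]
eef_rot: [[-0.963, 0.27, 0.0], [0.27, 0.963, -0.0], [-0.0, -0.0, -1.0]]
ft_force: [0.6, 0.3, -6.2]
finger_gap: 0.014
gripper_force: 30.0
shift [0.0007 0.0004 0.0303] turn 0.0021 cur [0.4753 0.0347 0.2802] 74.36 q6 -83.6 F [ 0.59  0.28 -6.16] gap 0.014 t 8.9
[263.79253818 115.86365615] [241.31884054 241.16783071]
```

View pics/c2.png

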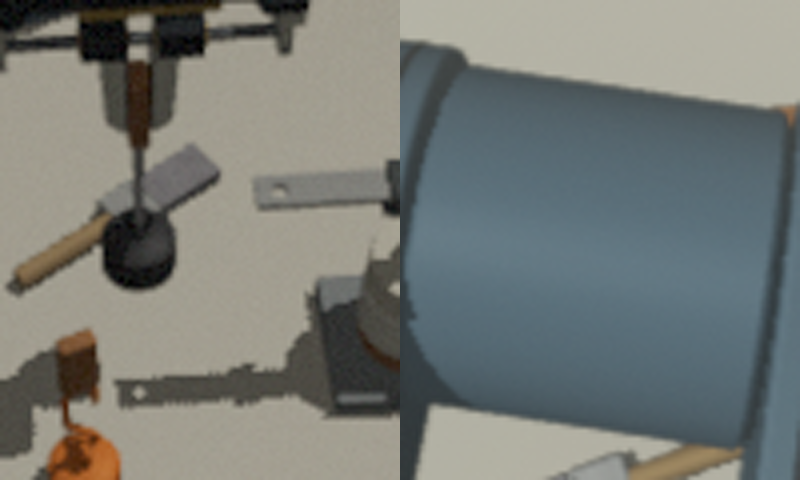

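Held well and hanging straight, with the hook edge-on to the scene camera: grip (265,116), bar hole (299.5,137). I'll lower to entry height, advance to 45 mm short and measure with the wrist and scene cameras.

```bash
python3 goto.py 0.4899 0.0814 0.265 74.3
python3 -m crank '[0.001,0.025,0.0303,0.002,1,0.0,0.06,0.0303,0.002,1,-0.001,0.09,0.0303,0.002,1,-0.002,0.097,0.0303,0.002,1,-0.002,0.097,0.0303,0.002,1]'
python3 goto.py 0.4899 0.0814 0.265 74.3
python3 - <<'E'
from h import *
s=grab('scene','s3')['frame'];t=grab('wrist','w3')['frame']
def crop(i,u,v,w,h,k): return cv2.resize(i[v:v+h,u:u+w],None,fx=k,fy=k,interpolation=cv2.INTER_CUBIC)
o=env.get_obs();R=o['eef_rot'];p=o['tool_pos']
g=p+R@[.0015,0,.001]
for n,q in dict(gtop=(0,0,-.028),gbot=(0,0,.028),tip=(-.011,0,.055),shank=(.011,0,.06),wt=(0,0,.126)).items(): print(n,proj('s3',g+R@q),proj('w3',g+R@q))
print('hole',proj('s3',(.511,.1222,.202)),proj('w3',(.511,.1222,.202)))
cv2.imwrite('pics/c3.png',np.hstack([crop(s,250,90,80,120,5),crop(t,130,0,200,300,2)])[:,:,::-1])
E
```

```text
shift [-0.003   0.0977  0.0303] turn 0.0031 cur [0.4753 0.0347 0.2801] 74.39 q6 -83.6 F [-0.43 -0.33 -5.2 ] gap 0.0139 t 9.0
time: 9.62
tool_pos: [0.4895, 0.0817, 0.2651]
eef_rot: [[-0.963, 0.268, 0.0], [0.268, 0.963, -0.0], [-0.0, -0.0, -1.0]]
ft_force: [-0.0, 0.1, -5.3]
finger_gap: 0.0138
gripper_force: 30.0
shift [-0.001  -0.0003  0.0003] turn 0.0049 cur [0.4895 0.0817 0.2651] 74.44 q6 -77.9 F [-0.01  0.11 -5.3 ] gap 0.0138 t 9.62
gtop [283.18715749 111.12016595] [251.46672617 264.76025707]
gbot [282.277589   126.29809837] [251.74119636 223.52714859]
tip [282.3174176  136.27356355] [251.84000926 224.02579687]
shank [281.35703137 131.18487306] [251.8245757  195.59104215]
wt [280.88378697 149.55641607] [251.97469113 188.44969548]
hole [299.10768604 136.97682783] [307.52336475 221.18514929]
```

View pics/c3.png

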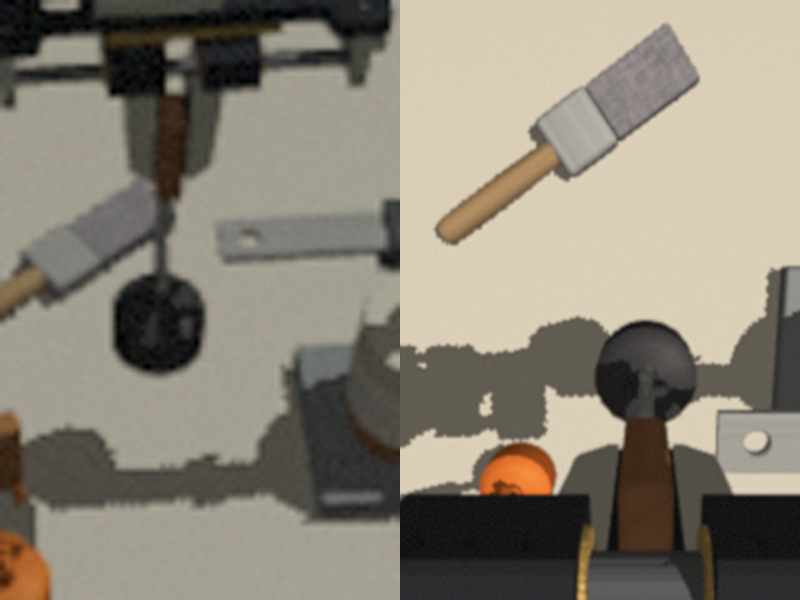

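Run:
```python
from h import *
o=env.get_obs();R=o['eef_rot'];p=o['tool_pos']
for off in (-.001,.0015,.004):
  g=p+R@[off,0,.001]
  print(off,'w gripbot edge',proj('w3',g+R@[.013,0,.028])[1],'s gripbot edge',proj('s3',g+R@[-.013,0,.028]))
  th=np.linspace(0,6.28,90)
  for f in('w3','s3'):
    q=np.array([proj(f,g+R@[.027*np.cos(a),.027*np.sin(a),z]) for a in th for z in(.108,.144)])
    print('  ',f,'weight u',q[:,0].min(),q[:,0].max(),'v',q[:,1].min(),q[:,1].max())
print('seen: w gripbot 208.5; w weight u',(196.5)/2+129.5,296.5/2+129.5,'v',320.5/2-.5,'| s gripbot',249.5+168.5/5,89.5+197.5/5,'s weight u',249.5+112/5,249.5+205.5/5,'v',89.5+273/5,89.5+375/5)
```

```text
-0.001 w gripbot edge 209.06730425444823 s gripbot edge [282.9276717  130.83715144]
   w3 weight u 223.98096283844262 279.91277663070656 v 161.94722160089242 221.77209715239346
   s3 weight u 271.3465605963335 290.9012143470786 v 138.7378115946015 161.74095224575885
0.0015 w gripbot edge 205.5627886581894 s gripbot edge [282.82208956 130.09994837]
   w3 weight u 223.91072895806838 279.97818010306014 v 159.60591111388396 219.399932554369
   s3 weight u 271.26537409798857 290.79326571456755 v 138.053098857851 161.02984251235583
0.004 w gripbot edge 202.03403526429446 s gripbot edge [282.71678979 129.36471697]
   w3 weight u 223.84015362808992 280.04390157929515 v 157.25427440045567 217.01653446927887
   s3 weight u 271.1843833369731 290.6855851828517 v 137.37006314853582 160.32047004821308
seen: w gripbot 208.5; w weight u 227.75 277.75 v 159.75 | s gripbot 283.2 129.0 s weight u 271.9 290.6 v 144.1 164.5
```

Run:
```python
from h import *
o=env.get_obs();R=o['eef_rot'];p=o['tool_pos']
for off in (-.001,.0015,.004):
  g=p+R@[off,0,.001]
  th=np.linspace(0,6.28,90)
  for f in('w3','s3'):
    q=np.array([proj(f,g+R@[.027*np.cos(a),.027*np.sin(a),z]) for a in th for z in(.126,.162)])
    print(off,f,'weight u',q[:,0].min(),q[:,0].max(),'v',q[:,1].min(),q[:,1].max())
```

```text
-0.001 w3 weight u 225.687958933423 278.26654685989513 v 159.44761140327662 215.6005540235731
-0.001 s3 weight u 271.2520778104594 290.519181194637 v 142.78025289688676 165.44373029178294
0.0015 w3 weight u 225.62583568233566 278.3242675821026 v 157.22946879730458 213.35372709705388
0.0015 s3 weight u 271.17215037100146 290.41327058239074 v 142.10047678927086 164.73833203088765
0.004 w3 weight u 225.56342860072465 278.3822520499158 v 155.0020806781516 211.09688535174763
0.004 s3 weight u 271.09241291495044 290.30761918854193 v 141.4223417637605 164.03463245677602
```

Wrist and scene agree on the hole to within 1 mm, and the grip's offset along its length is about 0 ± 1 mm. I'll advance level to put the tip over the hole, then check the shank-to-edge gap (should be 6 mm).

```bash
python3 goto.py 0.5004 0.1252 0.265 74.3
python3 -m crank '[0.001,0.015,0,0.002,1,0.0015,0.03,0,0.002,1,0.002,0.045,0,0.002,1,0.002,0.06,0,0.002,1,0.002,0.075,0,0.002,1,0.002,0.088,0,0.002,1,0.002,0.09,0,0.002,1,0.002,0.09,0,0.002,1]'
python3 goto.py 0.5004 0.1252 0.265 74.3
python3 - <<'E'
from h import *
s=grab('scene','s4')['frame'];t=grab('wrist','w4')['frame']
def crop(i,u,v,w,h,k): return cv2.resize(i[v:v+h,u:u+w],None,fx=k,fy=k,interpolation=cv2.INTER_CUBIC)
o=env.get_obs();R=o['eef_rot'];g=o['tool_pos']+R@[0,0,.001]
for n,q in dict(tip=(-.011,0,.055),tipface=(-.014,0,.05),shankL=(.011,-.003,.062),shankR=(.011,.003,.062),shank_out=(.014,0,.06)).items(): print(n,proj('s4',g+R@q),proj('w4',g+R@q))
print('hole',proj('s4',(.511,.1222,.202)),proj('w4',(.511,.1222,.202)))
print('bar edge at hole robot side',proj('w4',np.array([.511,.1222,.202])+R@[.013,0,0]))
print('shank gap: tip over hole would be v',proj('w4',np.array([.511,.1222,.202])+R@[.025,0,0]))
cv2.imwrite('pics/c4.png',np.hstack([crop(s,270,100,50,75,8),crop(t,200,150,100,150,4)])[:,:,::-1])
E
```

```text
shift [0.0023 0.091  0.0002] turn 0.0027 cur [0.4893 0.0811 0.2651] 74.38 q6 -77.9 F [-0.33  0.35 -5.31] gap 0.0136 t 9.72
time: 10.72
tool_pos: [0.5004, 0.1248, 0.2649]
eef_rot: [[-0.963, 0.27, -0.0], [0.27, 0.963, -0.0], [0.0, -0.0, -1.0]]
ft_force: [-0.3, -0.4, -5.2]
finger_gap: 0.014
gripper_force: 30.0
shift [ 0.0002  0.0007 -0.0001] turn 0.0009 cur [0.5004 0.1248 0.2649] 74.32 q6 -72.7 F [-0.27 -0.44 -5.24] gap 0.014 t 10.72
tip [299.12295377 135.32655259] [252.08721991 225.8680737 ]
tipface [299.41995148 134.96864098] [252.0832213  231.86886597]
shankL [296.75807013 130.82008301] [248.30322741 196.79162677]
shankR [298.95735408 130.67827917] [255.83098998 196.78593081]
shank_out [297.77105819 129.41281771] [252.0591485  193.82502324]
hole [299.10768604 136.97682783] [252.74752863 222.51287072]
bar edge at hole robot side [252.73897564 207.37983978]
shank gap: tip over hole would be v [252.73084849 193.0002514 ]
```

View pics/c4.png

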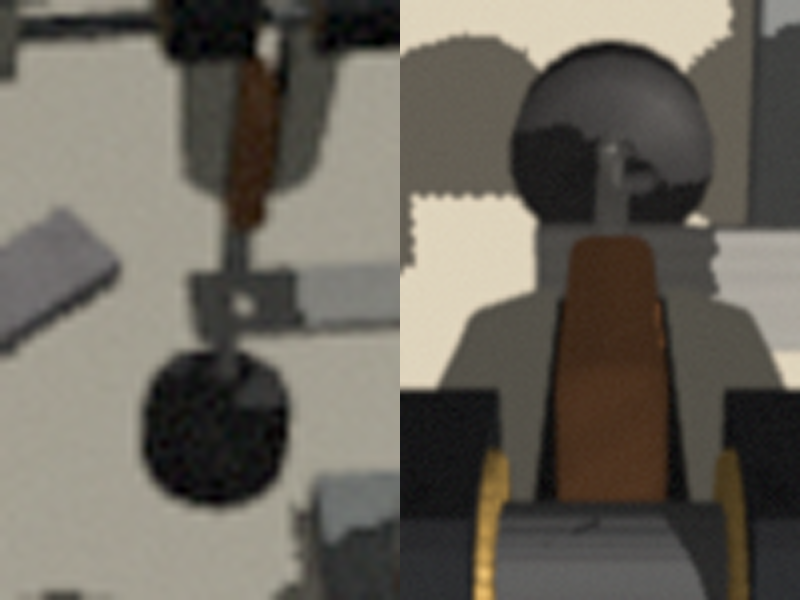

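Scene crop: the leg ends just above the hole's light spot at (299.7,137.7), with the leg at u≈299.1. Wrist: the bar edge is at v 206.6 and the shank at u 252.4. The tip looks about 1 mm short along the bar and 1 mm too far toward the far edge, so I correct both and then feel downward.

```bash
python3 -m crank '[0.0016,0.003,0,0.001,1,0.0016,0.003,0.004,0.001,1,0.0016,0.003,0.008,0.001,1,0.0016,0.003,0.01,0.001,1,0.0016,0.003,0.01,0.001,1]'
python3 -m crank '[0,0,0.004,0,1,0,0,0.008,0,1,0,0,0.012,0,1,0,0,0.014,0,1,0,0,0.014,0,1]'
python3 goto.py 0.5004 0.1252 0.265 74.3
python3 -m crank '[0,0,0,0,1,0,0,0,0,1]' | grep force
```

```text
time: 11.45
tool_pos: [0.5, 0.1265, 0.2598]
eef_rot: [[-0.963, 0.271, -0.0], [0.271, 0.963, -0.0], [0.0, -0.0, -1.0]]
ft_force: [0.7, 1.0, -5.9]
finger_gap: 0.0138
gripper_force: 30.0
time: 12.08
tool_pos: [0.5, 0.1265, 0.2529]
eef_rot: [[-0.963, 0.271, -0.0], [0.271, 0.963, -0.0], [0.0, -0.0, -1.0]]
ft_force: [-0.1, 0.1, -5.7]
finger_gap: 0.0136
gripper_force: 30.0
shift [-0.0014 -0.0023 -0.0242] turn -0.0005 cur [0.5    0.1265 0.2529] 74.29 q6 -72.5 F [-0.1   0.07 -5.68] gap 0.0136 t 12.07
ft_force: [-0.0, -0.0, -5.3]
gripper_force: 30.0
```

No reaction with the tip 5 mm below the bar's top, so it is in the hole. I'll continue gently.

```bash
python3 -m crank '[0,0,0.004,0,1,0,0,0.008,0,1,0,0,0.012,0,1,0,0,0.016,0,1,0,0,0.016,0,1,0,0,0.016,0,1]' | grep -E 'ft|pos'
python3 - <<'E'
from h import *
print(np.mean([env.get_obs()['ft_force'] for _ in range(3)],0))
s=grab('scene','s5')['frame'];t=grab('wrist','w5')['frame']
def crop(i,u,v,w,h,k): return cv2.resize(i[v:v+h,u:u+w],None,fx=k,fy=k,interpolation=cv2.INTER_CUBIC)
cv2.imwrite('pics/c5.png',np.hstack([crop(s,270,100,50,75,8),crop(t,200,150,100,150,4)])[:,:,::-1])
E
```

```text
tool_pos: [0.5001, 0.1265, 0.2451]
ft_force: [0.1, 1.3, -5.6]
[ 0.12878896  1.29574677 -5.60835569]
```

View pics/c5.png

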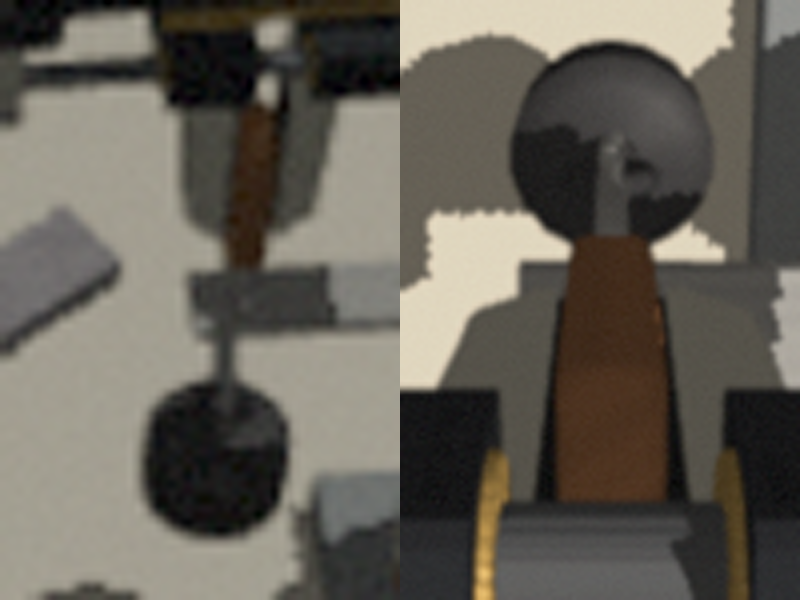

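The hole is now filled by the leg and the bar hasn't moved. I'll continue to seat contact and lower with the bar, watching Fz.

```bash
python3 -m crank '[0,0,0.005,0,1,0,0,0.01,0,1,0,0,0.015,0,1,0,0,0.02,0,1,0,0,0.024,0,1,0,0,0.024,0,1,0,0,0.024,0,1]' | grep -E 'ft|pos'
python3 -m crank '[0,0,0.004,0,1,0,0,0.008,0,1,0,0,0.012,0,1,0,0,0.016,0,1,0,0,0.016,0,1,0,0,0.016,0,1]' | grep -E 'ft|pos'
```

```text
tool_pos: [0.5002, 0.1263, 0.2332]
ft_force: [-0.6, -2.9, -3.2]
tool_pos: [0.5002, 0.1264, 0.2251]
ft_force: [1.3, -2.8, -2.4]
```

```bash
python3 -m crank '[0,-0.001,0.002,0,1,0,-0.0016,0.004,0,1,0,-0.0016,0.006,0,1,0,-0.0016,0.008,0,1,0,-0.0016,0.008,0,1,0,-0.0016,0.008,0,1]' | grep -E 'ft|pos'
python3 -m crank '[0,0,0.002,0,1,0,0,0.004,0,1,0,0,0.004,0,1,0,0,0.004,0,1]' | grep -E 'ft|pos'
```

```text
tool_pos: [0.5, 0.1259, 0.2211]
ft_force: [2.1, -0.7, -1.8]
tool_pos: [0.5002, 0.1256, 0.2194]
ft_force: [2.3, -0.1, 3.4]
```

The stop is reached with the weight fully borne (Fz +3.4). I'll ease up 0.5 mm and release.

```bash
python3 -m crank '[0,0,-0.001,0,1,0,0,-0.001,0,1,0,0,-0.001,0,1]' | grep -E 'ft|pos'
python3 -m crank '[0,0,0,0,0.6,0,0,0,0,0.5,0,0,0,0,0.4,0,0,0,0,0.2,0,0,0,0,0,0,0,0,0,0,0,0,0,0,0,0,0,0,0,0]' | grep -E 'ft|pos|gap'
```

```text
tool_pos: [0.5001, 0.1256, 0.2196]
ft_force: [3.5, -0.9, 3.1]
tool_pos: [0.4999, 0.1257, 0.2195]
ft_force: [-0.3, 0.2, 0.6]
finger_gap: 0.0465
```

```bash
python3 -m crank '[0,0,-0.02,0,0,0,0,-0.06,0,0,0,0,-0.12,0,0,0,0,-0.2,0,0,0,0,-0.28,0,0,0,0,-0.28,0,0]' | grep -E 'ft|pos|time'
python3 -m crank '[0.04,-0.05,0,0,0,0.1,-0.13,0,0,0,0.16,-0.21,0,0,0,0.2,-0.28,0,0,0,0.2,-0.28,0,0,0,0.2,-0.28,0,0,0,0.2,-0.28,0,0,0,0.2,-0.28,0,0,0]' | grep -E 'ft|pos|time'
python3 - <<'E'
from h import *
s=grab('scene','s6')['frame'];t=grab('top','t6')['frame']
def crop(i,u,v,w,h,k): return cv2.resize(i[v:v+h,u:u+w],None,fx=k,fy=k,interpolation=cv2.INTER_CUBIC)
cv2.imwrite('pics/c6.png',np.hstack([crop(s,270,100,80,100,5),crop(t,150,160,80,100,5)])[:,:,::-1])
E
```

```text
time: 18.18
tool_pos: [0.5013, 0.1258, 0.3638]
ft_force: [-0.1, -0.6, 0.5]
time: 19.18
tool_pos: [0.3661, 0.0185, 0.3592]
ft_force: [-0.9, -0.5, 0.6]
```

View pics/c6.png

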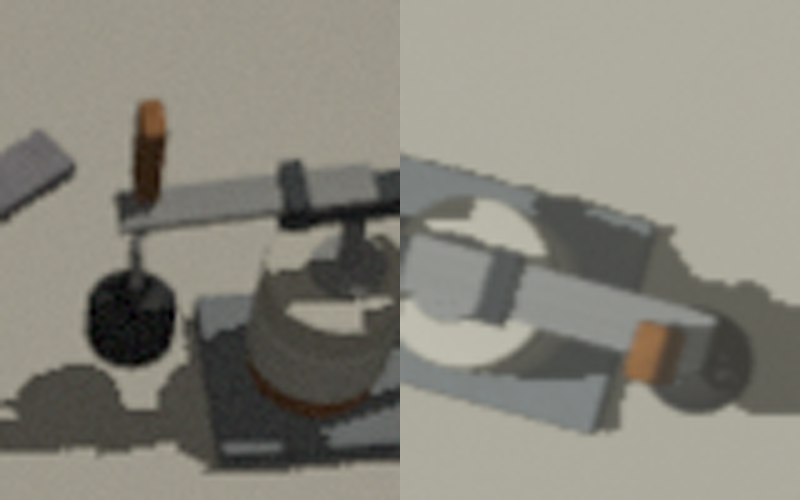

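The weight hangs upright from the bar, the bar is down at its stop, and the robot is clear. I'll let any swing die out for a few seconds, then hand in.

```bash
for i in 1 2 3 4; do python3 -m crank '[0,0,0,0,0,0,0,0,0,0,0,0,0,0,0,0,0,0,0,0,0,0,0,0,0,0,0,0,0,0,0,0,0,0,0,0,0,0,0,0,0,0,0,0,0,0,0,0,0,0,0,0,0,0,0,0,0,0,0,0]' | grep time; done
python3 - <<'E'
from h import *
a=grab('scene','s7')['frame'].astype(int);
for _ in range(4): b=grab('scene','s8')['frame'].astype(int)
r=np.s_[110:180,285:310]
c=np.load; print(np.abs(a-b)[r].mean(),np.abs(a-b)[:80,:80].mean(),np.abs(a-cv2.imread('pics/s6.png')[:,:,::-1])[r].mean())
print(env.job_done())
E
```

```text
time: 20.78
time: 22.28
time: 23.78
time: 25.28
2.2702857142857145 2.878125 2.2893333333333334
the job is handed in; nothing more can be done
None
```

I handed the job in at about 25 s: the weight hangs upright and still by its S-hook from the bar's hole, the bar is down at its stop, the robot is clear, and I never touched the ring weight or the bowl; no verdict came back.

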